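Catch the column carriage at the reader

ROBOT

A 6-joint arm with a two-finger parallel gripper is mounted at the origin on the work surface. World frame = base frame: x ahead of the robot, y to its left, z up, the work surface at z = 0. Lengths are in mm, angles in rad, forces in N, time in s.
With the tool pointing down it reaches from about 300 to 750 mm from the base axis. Payload 8.5 kg.
Tool frame: the origin (TCP) lies midway between the tips of the shut fingers; the grasp point (between the pads) lies 19 mm behind it; z points along the fingers, y is the line along which they close (so a half turn about z gives the same grasp; the last joint's range is limited). The gripper opens to 88 mm and grips with 3 to 60 N. Pads are 18 mm wide; open, the fingers measure 123 mm over their backs; the gripper's body (75 mm by 187 mm) begins 45 mm behind the grasp point.
Start: joints at [-1.541, 0.381, 1.297, -0, 1.464, -0.215], TCP at [133.294, -533.585, 238.748] pointing down, gripper open.
Joint ranges: [-3.11, 3.11], [-0.89, 2.33], [0.22, 2.48], [-1.42, 4.56], [0.17, 2.85], [-2.88, 2.88]. Speed limits (rad/s): [2.39, 2.39, 3.14, 3.14, 3.14, 3.14].

INTERFACE

Orientations are given as a 3x3 rotation matrix whose columns are the frame's x, y, z axes.
In Python, from rig import ctrl, viewer, boxes_of, outline_of gives the robot as it stands.
- The arm moves only by the shell command python3 -m pendant 'ROWS' [OPENING] [FORCE]. ROWS is a JSON object of lists of equal length, an entry for each row: "slide": the shift along the tool's x, y, z normalised to -1 to 1, where 1 is 0.02 m, a list of three; "twist": the turn about the tool's z normalised to -1 to 1, where 1 is 4 degrees. A call has 1 to 12 rows; each row shifts and turns the commanded pose from where the row before left it, along the tool's axes as they then stand; what a row does not reach is not made up. A row lasts 1/12 s, in which the tool goes at most 41.7 mm and 7.16 degrees, less where a joint would pass 70% of its speed; a pose out of reach is approached as far as the arm can. A call with a number of a shift or a turn outside -1 to 1 is refused whole. A call with a gripper value outside its range is refused whole. OPENING is the opening, from -1 (shut) to 1 (fully open), set as the call begins (- or left out, the last holds). The fingers move at their own pace and stop on an object; FORCE is the grip in N (left out, the last holds). Time passes only in rows, so rows that do not move let the fingers close. It gives the time, the measured TCP pose, the force, the opening and the grip force at its end, in the units of the state.
- ctrl.state(): the state, without advancing time (a new reading comes with each control period).
- viewer.get_image(name): name is "scene" or "top"; returns a dict with "frame" (480x640x3 uint8, blue, green, red), "camera_matrix" (3x3 intrinsics, pixels), "pose" (4x4, takes a point from camera to world coordinates). Camera axes: x right, y down, z forward; pixel columns grow to the right and rows downward; lengths in mm; the calibration is good to about 2 mm. A picture is of the moment at which its call begins. There is no depth.
- ctrl.finish_job(): hands the job in; it is judged then, once.
Trained networks look in a picture, given as the dict that the camera call returned (one of the last four; its "shot" number tells which), for a name from the list of things; names that differ only in an ending like _2 or _b are one class to them, and where a whole thing is asked for, a point or a joint stands for the part that bears it (a point fixed in the world has none). Each returns a list of dicts, best first, with "score" (0 to 1); they miss things now and then, are a little off and sometimes report something else, mostly with a low value. They report only what shows in the picture. A call takes as long as a camera call. They do not tell look-alikes from the thing itself.
- boxes_of(picture, label): "xyz" ([x, y, z] in mm, in world coordinates, good to about 4 mm: the middle of the surface that is visible of it).
- outline_of(picture, label): "region" (480x640 bool, what is visible of it).
The state is a dict: "time": time; "joint_pos": joint angles; "dq": joint speeds; "joint_efforts": joint torques, N m; "tcp_pos": TCP position; "eef_rot": TCP orientation; "contact_force": force on the tool from outside, world axes, zero at the start; "ft_torque": the same for the moment, N m; "finger_gap": finger opening in mm; "finger_force": force on a finger pad.
Only numpy, scipy, OpenCV 4.12 (cv2) and the standard library are available. Lean on these libraries where they do the work, as an engineer would, in place of code of your own. Each camera call takes 0.05 s, during which the arm holds its last target. There are 200 camera calls.

TASK

Press the release plunger down so that the carriage, with the steel chromatography column standing loose on it, rolls down the ramp, and catch the carriage softly on the way: the column must neither be touched nor fall over, and the carriage must not run into the buffer at the end. Bring it to rest with the column squarely in front of the reader's window and keep it there for three seconds, holding it with the gripper fingers (a finger in its way is enough, because the ramp is sloping); the program finishes while still holding it there. Leave the label roll, the bottle and the tube rack alone.

Things in the scene. Friction and masses are not known exactly. Their poses are not given: they have to be found in the camera images.
- ramp: Fixed track of two aluminium rails 680 mm long. Frame level: origin on the bench under the centre line, z up, robot on its -x side. The carriage rolls towards -y, descending 0.05 per unit length (0.05 rad). Rails at x = +-38 mm. Carriage origin: y = 260 mm at the start, -209 mm at the end buffer (470 mm of travel; buffer 75 mm high, at y = -335 mm).
- carriage: Wheeled aluminium carriage guided on the rails (cannot leave them), level, axes as the ramp's. Origin on the deck top under the column, 85 mm above the bench at the start. Deck x +-45, y +45 to -115 mm. 0.65 kg + column 0.25 kg; drag 2.0 N per m/s + 0.03 N: freed (plunger 14 mm down) it reaches some 0.21 m/s, time constant 0.45 s (both +-20 %), buffer after 2.7 s; pushes 0.4 N.
- handle (a point): Middle of the top edge of the carriage's upright grey handle plate: 50 mm wide (x), 14 mm thick (y), rising 120 mm above the deck; 100 mm downhill (-y) of the carriage origin and 120 mm above it; its downhill face is 7 mm further downhill. Place to stop or pinch the carriage from above. The column's top is 30 mm higher than this point, its surface 84 mm uphill.
- column: Steel column standing loose on the carriage: 32 mm widest diameter, 150 mm tall, foot 25 mm in diameter, 0.25 kg, centre of mass 75 mm up. Origin at the centre of its underside, z along its axis. It topples on a sudden stop from more than about 0.12 m/s or deceleration above 1.5 m/s2; it stands if braked at 0.5 m/s2 or less.
- plunger (a joint): Release plunger, 0 m up (carriage latched) to 0.018 m fully down; friction about 2.5 N, no spring, it stays where it is left.
- plunger_cap (a point): Centre of the top of the plunger's white round cap, 36 mm in diameter, 110 mm above the bench when up; it stands beside the track on the robot's side, 130 mm from the rails' centre line, near the carriage's tail (ramp frame x = -130, y = 282 mm). Press it straight down.
- reader: Fixed reader on a slim stand beyond the rails, 120 mm from their centre line, 160 mm tall, white head 44 mm wide with a dark window facing the rails (-x). Origin on the bench; axes parallel to the ramp's. The column is in front of it when both have the same y in the ramp frame, within 14 mm. How far down the track it stands differs from run to run.
- label_roll: White paper roll, 60 mm diameter, 70 mm tall, standing on the bench; bystander. Origin at the centre of its underside.
- bottle: Glass bottle with blue cap, 70 mm diameter, 150 mm tall; bystander. Origin at the centre of its underside.
- tube_rack: Red rack 70 x 120 mm, 97 mm tall with six blue-capped tubes; bystander. Origin at the centre of its underside.
Not all that is in view belongs to the job. Of the things shaped like the column, the steel one is meant. Leave any orange look-alike of the reader alone.

How it is judged:
By the outcome, as a careful person would: the job done as asked, in the order asked, and still so for the second after the job is handed in, while the arm keeps its last pose, push and grip.
It also fails if it takes over 35 s, if anything falls off the work surface, if the arm or the gripper's body presses on something with over 40 N, if the wrist force passes 120 N, or if a joint passes its speed limit or range.

## Working session

There is one attempt and no reset: what is moved stays moved. The work goes in short steps, Python scripts to look and compute and a shell command to move; the robot and the scene stay as the last step left them, time stands still between calls to the robot, and variables do not carry over. Pictures are saved under pics/ and viewed, at most 10 in all, crops included, and the job is handed in when it is done.

```bash
mkdir -p pics; ls; python3 - <<'E'
from rig import ctrl, viewer, boxes_of, outline_of
import cv2,numpy as np
s=ctrl.state();print(s)
for n in("scene","top"):
    p=viewer.get_image(n);cv2.imwrite(f"pics/{n}0.png",p["frame"])
    print(n,p["camera_matrix"],p["pose"])
    for l in("carriage","handle","column","plunger_cap","reader","ramp","label_roll","bottle","tube_rack"):
        print(l,[(np.round(b["xyz"]),round(b["score"],2)) for b in boxes_of(p,l)])
E
```

```text
pics
{'time': 0.0, 'joint_pos': array([-1.54132969e+00,  3.81178824e-01,  1.29828712e+00,  1.54100691e-05,
        1.46363521e+00, -2.15306457e-01]), 'dq': array([ 0.00024908, -0.00089819, -0.0029021 , -0.00048841, -0.00050052,
       -0.00037287]), 'joint_efforts': array([-5.59924720e-04, -4.37928593e+01, -2.24555790e+01,  7.13070855e-02,
        3.53223318e-02, -1.02321210e-04]), 'tcp_pos': array([ 133.27387269, -533.29670328,  238.13811972]), 'eef_rot': array([[ 9.70192745e-01,  2.42334555e-01, -2.91291095e-05],
       [ 2.42334322e-01, -9.70191631e-01,  1.50830143e-03],
       [ 3.37252739e-04, -1.47040209e-03, -9.99998862e-01]]), 'contact_force': array([ 0.45358744,  0.17613133, -0.97383434]), 'ft_torque': array([ 0.03397372, -0.00468366, -0.00313082]), 'finger_force': 0.0, 'finger_gap': 87.77204833054611}
scene [[582.08565941   0.         322.72339362]
 [  0.         582.08565941 231.98989614]
 [  0.           0.           1.        ]] [[ 7.21808488e-01  5.96247816e-01 -3.51398703e-01  1.13806547e+03]
 [ 6.92070305e-01 -6.17730230e-01  3.73427444e-01 -6.04286260e+02]
 [ 5.58569
[... 955 characters left out ...]
 -4.82813173e+01]
 [-3.40592189e-02 -1.85913231e-01 -9.81975682e-01  1.19564757e+03]
 [ 0.00000000e+00  0.00000000e+00  0.00000000e+00  1.00000000e+00]]
carriage [(array([596., 182.,  89.]), 0.64)]
handle [(array([593., 186.,  85.]), 0.86)]
column [(array([600., 219., 211.]), 0.96), (array([485., 306., 126.]), 0.76)]
plunger_cap [(array([483., 238., 108.]), 0.87)]
reader [(array([766., -48., 126.]), 0.83), (array([ 814., -168.,  126.]), 0.74)]
ramp [(array([624.,  79.,  46.]), 0.56)]
label_roll [(array([ 443., -128.,   70.]), 0.59)]
bottle [(array([ 433., -369.,  101.]), 0.94), (array([595., 185.,  86.]), 0.62)]
tube_rack [(array([424.,  18.,  65.]), 0.86), (array([480., 233., 112.]), 0.19)]
```

View pics/scene0.png

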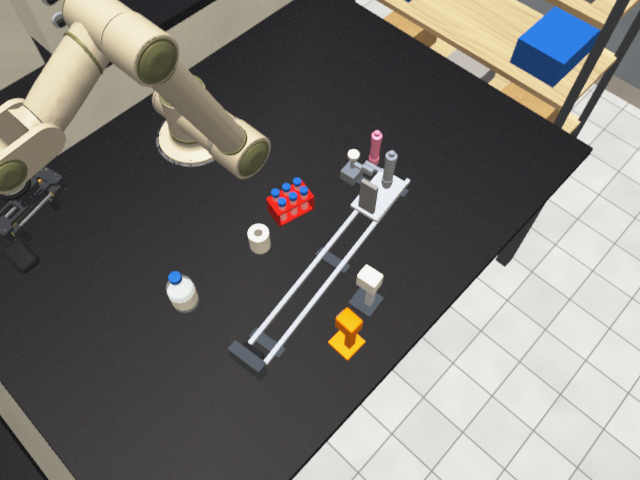

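View pics/top0.png

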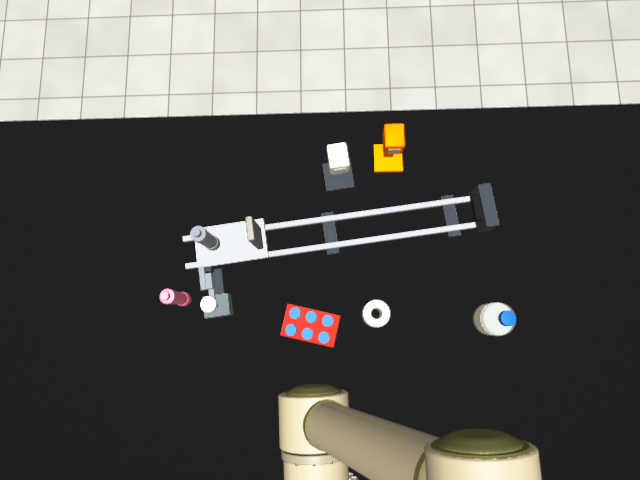

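The white reader is the real one, at scene (370,285) and top (338,157); the orange decoy stands downhill of it. The carriage is at top (230,240), the plunger cap at (208,303), and the pink decoy column is near the plunger. Next I fit the ramp pose.

```bash
cat > h.py <<'E'
from rig import ctrl, viewer, boxes_of, outline_of
import cv2,numpy as np
from scipy.optimize import least_squares
def ray(p,uv):
    d=np.linalg.inv(p["camera_matrix"])@np.vstack([np.array(uv,float).T,np.ones(len(uv))])
    return p["pose"][:3,3],(p["pose"][:3,:3]@d).T
def proj(p,X):
    q=(np.atleast_2d(X)-p["pose"][:3,3])@p["pose"][:3,:3]
    q=q@p["camera_matrix"].T
    return q[:,:2]/q[:,2:]
def toplane(p,uv,z):
    o,d=ray(p,uv);return o+d*((z-o[2])/d[:,2:])
def cen(m):
    c=np.argwhere(m)[:,::-1];return c.mean(0)
def tri(ps,uvs):
    f=lambda X:np.concatenate([(proj(p,X)[0]-u) for p,u in zip(ps,uvs)])
    r=least_squares(f,[600,0,100]);return r.x,np.abs(r.fun).max()
def nearest(p,l,uv):   # mask of label nearest to a pixel
    return min((o["region"] for o in outline_of(p,l)),key=lambda m:np.hypot(*(cen(m)-uv)))
E
cat > m.py <<'E'
from h import *
S=viewer.get_image("scene");T=viewer.get_image("top");P=[S,T]
out={}
# column/pink silhouettes: centroid ~ projected mid-axis
for n,uvs in (("column",[(390,167),(205,238)]),("pink",[(376,146),(175,297)])):
    ms=[nearest(p,"column",np.array(u)) for p,u in zip(P,uvs)]
    out[n]=tri(P,[cen(m) for m in ms]);print(n,out[n],[m.sum() for m in ms])
for n,uvs in (("reader",[(370,279),(338,157)]),("orange",[(350,330),(394,138)])):
    ms=[]
    for p,u in zip(P,uvs):
        m=nearest(p,"reader",np.array(u));f=p["frame"].astype(int)
        if n=="reader":m=m&(f.min(2)>120)
        ms.append(m)
    print(n,tri(P,[cen(m) for m in ms]),[(m.sum(),cen(m)) for m in ms])
ms=[nearest(p,"plunger_cap",np.array(u)) for p,u in zip(P,[(353,155),(208,303)])]
caps=[]
for p,m in zip(P,ms):
    w=m&(p["frame"].min(2)>170);caps.append(cen(w));print("cap",w.sum(),caps[-1],toplane(p,[caps[-1]],108))
# rails
pts=[]
for p,l in zip(P,[(-1),(1)]):
    f=p["frame"].astype(int);m=outline_of(p,"ramp")[0]["region"]
    m=cv2.dilate(m.astype(np.uint8),np.ones((3,3)))>0
    w=m&(f.min(2)>140);
    pts.append(np.argwhere(w)[:,::-1]);print("rail px",len(pts[-1]))
def res(v,full=False):
    x0,y0,a,h=v;ux=np.array([np.cos(a),np.sin(a)]);uy=np.array([-np.sin(a),np.cos(a)]);r=[]
    for p,q in zip(P,pts):
        o,d=ray(p,q)
        # plane z=h+.05*yr
        n=np.array([-.05*uy[0],-.05*uy[1],1]);c=h-.05*(uy@[x0,y0])
        X=o+d*((c-o@n)/(d@n))[:,None]
        xr=(X[:,:2]-[x0,y0])@ux;r.append(np.abs(xr)-38)
    r=np.concatenate(r)
    c=np.array([x0,y0])+260*uy-out["column"][0][:2]
    return r if full else np.concatenate([np.clip(r,-15,15)/np.sqrt(len(r))*3,c*.7])
best=min((least_squares(res,[620,-40,a,50],loss="soft_l1",f_scale=1) for a in(0,.05,.1,.15,.2)),key=lambda s:s.cost)
print("ramp",best.x,best.cost,np.median(np.abs(res(best.x,True))))
x0,y0,a,h=best.x;R=np.array([[np.cos(a),-np.sin(a)],[np.sin(a),np.cos(a)]])
print("cap pred",R@[-130,282]+[x0,y0])
np.save("ramp.npy",best.x)
def draw(p,X,c):
    for u in proj(p,X):cv2.circle(p["frame"],tuple(int(v) for v in np.round(u)),1,c,-1)
L=lambda x,y,z:[*(R@[x,y]+[x0,y0]),z]
for k,p in enumerate(P):
    draw(p,[L(s*38,y,h+.05*y) for s in(-1,1) for y in np.arange(-330,340,20)],(0,0,255))
    draw(p,[L(0,260,85),L(0,260,235),L(-25,160,205),L(25,160,205),L(-130,282,110)],(0,255,0))
c=T["frame"][110:310,150:510];cv2.imwrite("pics/top1.png",cv2.resize(c,None,fx=2.2,fy=2.2,interpolation=cv2.INTER_NEAREST))
c=S["frame"][120:370,220:430];cv2.imwrite("pics/sc1.png",cv2.resize(c,None,fx=2.4,fy=2.4,interpolation=cv2.INTER_NEAREST))
E
python3 m.py
```

```text
column (array([603.41988624, 228.4151451 , 161.4040729 ]), np.float64(0.9618762832233188)) [np.int64(369), np.int64(439)]
pink (array([486.75782455, 313.21490793,  76.94371356]), np.float64(0.5664693587864917)) [np.int64(341), np.int64(377)]
reader (array([783.95867176, -53.57547128, 125.58777734]), np.float64(0.6198513323057568)) [(np.int64(640), array([369.09375 , 282.140625])), (np.int64(590), array([337.75254237, 157.46101695]))]
orange (array([ 821.76096765, -174.20644781,   65.37438165]), np.float64(0.43647643247425094)) [(np.int64(1118), array([346.90518784, 333.40250447])), (np.int64(1247), array([389.39615076, 149.23175621]))]
cap 154 [357.33116883 158.52597403] [[491.01343626 226.2268871  108.        ]]
cap 328 [208.16768293 296.77439024] [[484.82377    231.70720351 108.        ]]
rail px 3325
rail px 5652
ramp [ 6.36560326e+02 -2.94567113e+01  1.30421247e-01  3.88557951e+01] 479.92469412462196 9.649028412090807
cap pred [470.98977615 233.2415813 ]
```

View pics/top1.png

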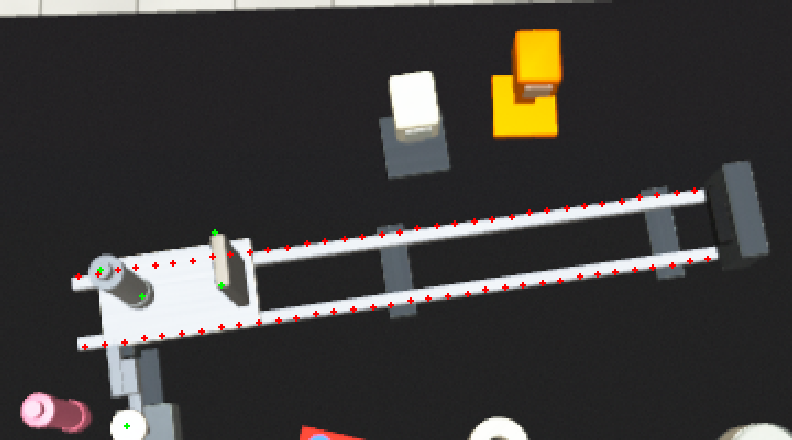

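View pics/sc1.png

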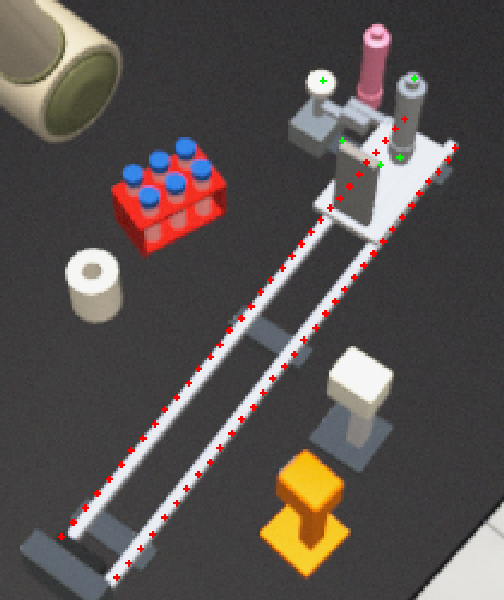

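```bash
cat > fit.py <<'E'
from h import *
S=viewer.get_image("scene");T=viewer.get_image("top")
t=lambda u,v:np.array([u/2.2+150,v/2.2+110]);s=lambda u,v:np.array([u/2.4+220,v/2.4+120])
# (cam, pixel, kind, x,y,z)
F=[(T,t(128,426),0,-130,282,110),(S,s(321,78),0,-130,282,110),(T,t(103,268),0,0,260,235),(S,s(411,75),0,0,260,235),
(T,t(217,237),0,25,160,205),(T,t(224,283),0,-25,160,205),(S,s(340,144),0,-25,160,205),(S,s(378,162),0,25,160,205),
(T,t(73,285),1,38,340,0),(T,t(704,195),1,38,-340,0),(T,t(78,344),1,-38,340,0),(T,t(717,252),1,-38,-340,0),
(S,s(75,534),1,-38,-340,0),(S,s(115,575),1,38,-340,0),(S,s(454,146),1,38,340,0)]
def pt(v,x,y,z,k):
    x0,y0,a,h=v;c,d=np.cos(a),np.sin(a)
    return [x0+c*x-d*y,y0+d*x+c*y,h+.05*y if k else z]
r=least_squares(lambda v:np.concatenate([proj(c,pt(v,x,y,z,k))[0]-u for c,u,k,x,y,z in F]),[625,-35,.1,55],loss="soft_l1")
print(r.x);print(np.round((r.fun).reshape(-1,2),1))
np.save("ramp.npy",r.x);x0,y0,a,h=r.x
R=np.array([[np.cos(a),-np.sin(a)],[np.sin(a),np.cos(a)]])
print("cap world",pt(r.x,-130,282,0,0))
for n,w in dict(reader=(784,-53.6),orange=(822,-174),pink=(486.8,313),rack=(430,12),roll=(446,-131)).items():print(n,R.T@(np.array(w)-[x0,y0]))
E
python3 fit.py
```

```text
[ 6.36798508e+02 -3.15286258e+01  1.33887128e-01  3.33354383e+01]
[[ 0.1 -0.1]
 [-0.7  0.8]
 [-0.7  0.4]
 [ 0.   0.6]
 [-0.6 -2.3]
 [-0.7  1. ]
 [-0.2 -1.2]
 [-0.1  0.5]
 [-0.7 -3.4]
 [-0.7 -3.2]
 [ 0.2  2. ]
 [-0.1  1.9]
 [-8.6  5.4]
 [-2.1  5.5]
 [ 0.9 -0.7]]
cap world [np.float64(470.3184734771285), np.float64(230.59424231497266), 0]
reader [142.93785968 -41.52340286]
orange [ 164.52588582 -165.91840729]
pink [-102.66583782  361.46818982]
rack [-199.13723825   70.74407851]
roll [-202.36914019  -73.1119426 ]
```

```bash
sed -i 's/^(S,s(75.*$/]/; s/,\[625,-35,.1,55\],loss="soft_l1"/,[625,-35,.1,55,32,25],loss="soft_l1"/; s/x0,y0,a,h=v;/x0,y0,a,h,g,w=v;x=np.sign(x)*g if k else (np.sign(x)*w if abs(x)==25 else x);/; s/;x0,y0,a,h=r.x/;x0,y0,a,h=r.x[:4]/' fit.py; python3 fit.py
```

```text
[ 6.35820966e+02 -3.21441545e+01  1.32127435e-01  3.24086514e+01
  3.17211952e+01  2.22746583e+01]
[[ 0.2  0.1]
 [-0.9  0.8]
 [-0.4  0.7]
 [-0.3  0.7]
 [-0.1 -0.7]
 [-0.6 -0. ]
 [ 0.3 -0.7]
 [-1.4  0. ]
 [-0.1 -0.6]
 [ 0.1  0.1]
 [ 0.2 -0.4]
 [-0.4  0. ]]
cap world [np.float64(469.8024445277621), np.float64(230.2712614821744), 0]
reader [144.06082049 -40.790433  ]
orange [ 165.86771014 -165.14725655]
pink [-102.25163796  361.76834882]
rack [-198.21130405   70.87492764]
roll [-201.19005865  -72.9865579 ]
```

```bash
cat >> h.py <<'E'
_r=np.load("ramp.npy");x0,y0,a=_r[:3];R=np.array([[np.cos(a),-np.sin(a)],[np.sin(a),np.cos(a)]])
def rw(x,y):return R@[x,y]+[x0,y0]
def wr(w):return R.T@(np.array(w)[:2]-[x0,y0])
def car(p):
    """carriage origin y in ramp frame from bright deck front edge between the rails"""
    w=p["frame"].min(2)>150;q=np.argwhere(w)[:,::-1];s=0
    for _ in range(5):
        X=toplane(p,q,85-.05*s);r=(X[:,:2]-[x0,y0])@R
        m=(np.abs(r[:,0])<20)&(r[:,1]>-335)&(r[:,1]<320)
        h,e=np.histogram(r[m,1],np.arange(-340,330,3))
        ok=h>=.5*np.percentile(h[h>0],80);i=np.flatnonzero(ok[:-2]&ok[1:-1]&ok[2:])
        y=e[i[0]]+115;s=260-y
    return y
def rows(P,tw,yaw=None,pos=None):
    """P: list of world steps (mm), tw: twists per row; prints slide rows in tool axes"""
    st=ctrl.state();E=st["eef_rot"];th=np.arctan2(E[1,0],E[0,0]);o=[]
    for d,t in zip(P,tw):
        c,s=np.cos(th),np.sin(th)
        o.append([round(float(v)/20,2) for v in(c*d[0]+s*d[1],s*d[0]-c*d[1],-d[2])]);th-=np.radians(4*t)
    print(o)
E
python3 - <<'E'
from h import *
print(car(viewer.get_image("scene")),car(viewer.get_image("top")))
p=ctrl.state()["tcp_pos"];t=rw(-124,272);print(t)
d=np.array([*(t-p[:2]),0]);n=44;rows([d/n]*12,[.88]*12)
E
```

```text
-216 261
[477.06758101 221.14888285]
[[0.59, -0.74, -0.0], [0.54, -0.77, -0.0], [0.49, -0.8, -0.0], [0.44, -0.83, -0.0], [0.39, -0.86, -0.0], [0.34, -0.88, -0.0], [0.28, -0.9, -0.0], [0.23, -0.91, -0.0], [0.17, -0.93, -0.0], [0.11, -0.94, -0.0], [0.05, -0.94, -0.0], [-0.0, -0.94, -0.0]]
```

```bash
python3 -m pendant '{"slide":[[0.59,-0.74,0],[0.54,-0.77,0],[0.49,-0.8,0],[0.44,-0.83,0],[0.39,-0.86,0],[0.34,-0.88,0],[0.28,-0.9,0],[0.23,-0.91,0],[0.17,-0.93,0],[0.11,-0.94,0],[0.05,-0.94,0],[0,-0.94,0]],"twist":[0.88,0.88,0.88,0.88,0.88,0.88,0.88,0.88,0.88,0.88,0.88,0.88]}' -1 20; python3 - <<'E'
from h import *
s=ctrl.state();p=s["tcp_pos"];t=rw(-124,272);E=s["eef_rot"];print(s["joint_pos"],np.degrees(np.arctan2(E[1,0],E[0,0])))
d=np.array([*(t-p[:2]),0]);rows([d/31]*1,[0])
E
```

```text
time: 3.0
tcp_pos: [227.3, -327.0, 238.8]
eef_rot: [[0.88, -0.476, 0.0], [-0.476, -0.88, -0.0], [0.0, 0.0, -1.0]]
contact_force: [1.0, -0.0, 0.1]
finger_gap: 10.1
finger_force: 0.0
[-1.26271651e+00  1.10882861e-01  1.67342396e+00 -1.51346834e-06
  1.35704980e+00  8.03691548e-01] -28.396441179452705
[[-0.07, -0.97, -0.0]]
```

```bash
Z='[0,0,0,0,0,0,0,0,0,0,0,0]'; python3 -m pendant '{"slide":[[-0.07,-0.97,0],[-0.07,-0.97,0],[-0.07,-0.97,0],[-0.07,-0.97,0],[-0.07,-0.97,0],[-0.07,-0.97,0],[-0.07,-0.97,0],[-0.07,-0.97,0],[-0.07,-0.97,0],[-0.07,-0.97,0],[-0.07,-0.97,0],[-0.07,-0.97,0]],"twist":[0,0,0,0,0,0,0,0,0,0,0,0]}' >/dev/null; python3 -m pendant '{"slide":[[-0.07,-0.97,0],[-0.07,-0.97,0],[-0.07,-0.97,0],[-0.07,-0.97,0],[-0.07,-0.97,0],[-0.07,-0.97,0],[-0.07,-0.97,0],[-0.07,-0.97,0],[-0.07,-0.97,0],[-0.07,-0.97,0],[-0.07,-0.97,0],[-0.07,-0.97,0]],"twist":[0,0,0,0,0,0,0,0,0,0,0,0]}'
python3 - <<'E'
from h import *
s=ctrl.state();p=s["tcp_pos"];t=rw(-124,272)
rows([np.array([*(t-p[:2]),0])/8,np.array([*(t-p[:2]),125-p[2]])/8],[0,0])
E
```

```text
time: 5.0
tcp_pos: [417.9, 99.3, 238.8]
eef_rot: [[0.881, -0.473, 0.0], [-0.473, -0.881, -0.0], [0.0, -0.0, -1.0]]
contact_force: [0.4, -0.0, 0.4]
finger_gap: 0.4
finger_force: 0.0
[[-0.03, -0.85, -0.0], [-0.03, -0.85, 0.71]]
```

```bash
python3 -m pendant '{"slide":[[-0.03,-0.85,0],[-0.03,-0.85,0],[-0.03,-0.85,0],[-0.03,-0.85,0],[-0.03,-0.85,0.5],[-0.03,-0.85,1],[-0.03,-0.85,1],[-0.03,-0.85,1],[0,0,1],[0,0,1],[0,0,0.2],[0,0,0]],"twist":[0,0,0,0,0,0,0,0,0,0,0,0]}'
cat > look.py <<'E'
from h import *
import sys
T=viewer.get_image("top");S=viewer.get_image("scene")
s=ctrl.state();print(s["time"],"car",car(T),"tcp ramp",wr(s["tcp_pos"]),s["tcp_pos"][2],s["contact_force"])
a=cv2.resize(T["frame"][110:330,150:510],(400,244));b=cv2.resize(S["frame"][120:370,220:430],(400,476))
c=np.zeros((476,800,3),np.uint8);c[:244,:400]=a;c[:,400:]=b;cv2.imwrite(f"pics/{sys.argv[1]}.png",c)
E
python3 look.py pre
```

```text
time: 6.0
tcp_pos: [477.2, 220.3, 124.0]
eef_rot: [[0.881, -0.473, -0.002], [-0.473, -0.881, -0.0], [-0.002, 0.002, -1.0]]
contact_force: [0.1, 0.5, -0.0]
finger_gap: 0.4
finger_force: 0.0
6.1 car 261 tcp ramp [-122.96883477  271.15058146] 125.81873107335664 [-0.0392261   0.1918012   0.05284004]
```

View pics/pre.png

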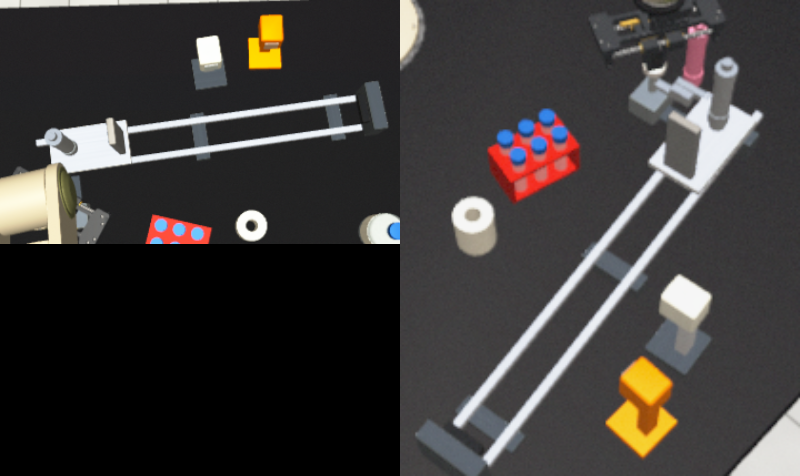

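```bash
python3 -m pendant '{"slide":[[0,0,0.4],[0,0,0.3],[0,0,0.25],[0,0,0.2],[0,0,0.05]],"twist":[0,0,0,0,0]}'
cat > traj.py <<'E'
from h import *
s=ctrl.state();p=s["tcp_pos"];print(wr(p),p[2],s["contact_force"])
E
python3 traj.py
```

```text
time: 6.52
tcp_pos: [477.9, 220.4, 100.3]
eef_rot: [[0.881, -0.473, 0.0], [-0.473, -0.881, 0.0], [0.0, -0.0, -1.0]]
contact_force: [1.5, 0.2, 2.0]
finger_gap: 0.5
finger_force: 0.9
[-123.31987726  271.14701238] 100.34316764270997 [1.50426513 0.24149174 1.95801885]
```

```bash
python3 -m pendant '{"slide":[[0,0,0.37],[0.75,1,-0.9],[0.75,1,-0.9],[0.75,1,-0.9],[1,1,-0.9],[1,1,-0.1],[1,1,0],[1,1,0],[1,1,0],[1,1,0],[1,1,0],[1,1,0]],"twist":[0,0,0,0,0,0,0,0,0,0,0,0]}'
cat > see.py <<'E'
from h import *
import sys
s=ctrl.state();t=s["time"]
T=viewer.get_image("top");cv2.imwrite(f"pics/{sys.argv[1]}.png",T["frame"])
print("pic at",t)
try: print("car",car(T))
except Exception as e: print(e)
for l in sys.argv[2:]:
    print(l,[(np.round(wr(b["xyz"])),round(b["xyz"][2]),round(b["score"],2)) for b in boxes_of(T,l)])
s=ctrl.state();print(s["time"],wr(s["tcp_pos"]),s["tcp_pos"][2])
E
python3 see.py c1 column
```

```text
time: 7.52
tcp_pos: [554.3, -71.6, 166.7]
eef_rot: [[0.881, -0.473, -0.001], [-0.473, -0.881, 0.0], [-0.001, 0.0, -1.0]]
contact_force: [0.2, 1.0, 0.5]
finger_gap: 0.5
finger_force: 0.0
pic at 7.5167
car 0
column [(array([-108.,  354.]), 126, 0.95), (array([ -2., 134.]), 214, 0.54)]
7.6167 [-85.62965744 -30.43500081] 166.39606201369756
```

```bash
python3 -c "
import cv2
f=cv2.imread('pics/c1.png')[170:300,180:380];cv2.imwrite('pics/c1c.png',cv2.resize(f,None,fx=4,fy=4,interpolation=cv2.INTER_CUBIC))"
```

```text
(no output)
```

View pics/c1c.png

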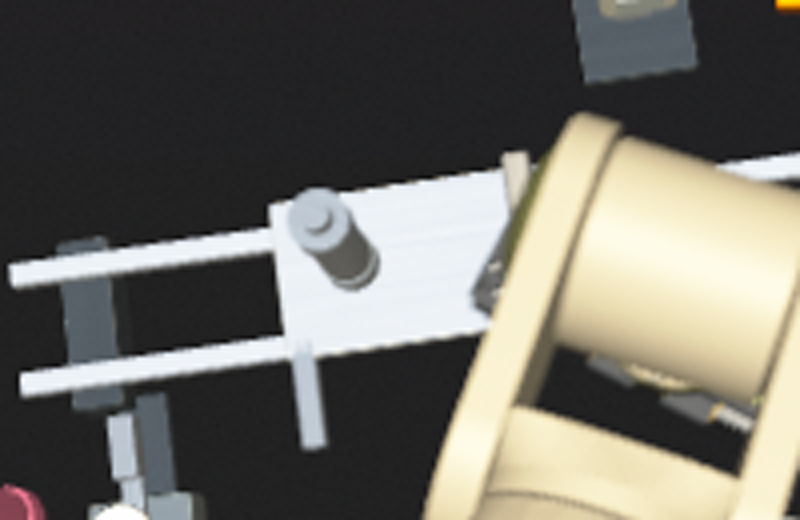

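Carriage is rolling with the column upright: column top at (320,218) and deck tail edge mid at (280,278) in the crop. I compute its position from these, which costs no robot time.

```bash
cat > px.py <<'E'
import numpy as np
K=np.array([[507.086,0,321.616],[0,507.086,230.83],[0,0,1]])
P=np.array([[-1.39299195e-02,-9.82361988e-01,1.86469519e-01,417.472],[-9.99322734e-01,2.00298484e-02,3.08687257e-02,-48.281],[-3.40592189e-02,-1.85913231e-01,-9.81975682e-01,1195.648]])
r=np.load("ramp.npy")
def ry(u,v,zt):
    y=260
    for _ in range(5):
        z=zt-.05*(260-y);d=P[:,:3]@np.linalg.solve(K,[u,v,1]);X=P[:,3]+d*(z-P[2,3])/d[2]
        c,s=np.cos(r[2]),np.sin(r[2]);dx,dy=X[0]-r[0],X[1]-r[1];x,y=c*dx+s*dy,-s*dx+c*dy
    return x,y
E
python3 -c "
from px import *
print('init col',ry(196.8,231.8,235),'tail',ry(150+102/2.2,110+300/2.2,85))
print('now col',ry(260,224.5,235),'tail',ry(250,239.5,85))"
```

```text
init col (np.float64(1.2535722304277428), np.float64(259.07226960913516)) tail (np.float64(2.284342097199584), np.float64(301.26379626382067))
now col (np.float64(-1.8057421911303244), np.float64(135.98171023889853)) tail (np.float64(0.6854341146884373), np.float64(181.29850397219067))
```

```bash
python3 -m pendant '{"slide":[[0.98,0.16,0.06],[0.98,0.16,0.06],[0.98,0.16,0.06],[0.98,0.16,0.06],[0.98,0.16,0.06],[0.44,0.61,0],[0.41,0.57,0],[0.34,0.47,0],[0.26,0.36,0],[0.19,0.26,0],[0.13,0.18,0],[0.07,0.10,0]],"twist":[0,0,0,0,0,0,0,0,0,0,0,0]}'; python3 look.py c2
```

```text
time: 8.62
tcp_pos: [641.2, -193.6, 161.5]
eef_rot: [[0.881, -0.473, -0.0], [-0.473, -0.881, -0.0], [-0.0, 0.0, -1.0]]
contact_force: [0.1, -0.1, -0.1]
finger_gap: 0.2
finger_force: 0.1
8.7167 car -186 tcp ramp [ -15.80693902 -160.41265322] 161.42032623569995 [-0.30675875 -1.78920342  0.27651498]
```

View pics/c2.png

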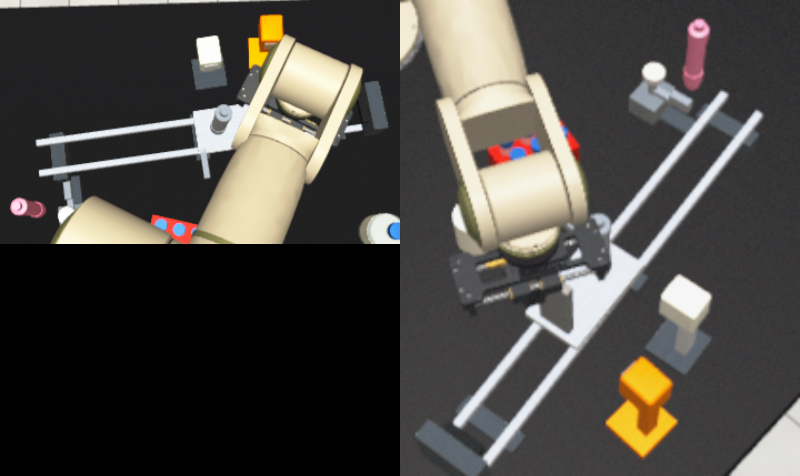

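Caught, with the column upright in both views. Zooming in to measure the alignment with the reader.

```bash
python3 - <<'E'
from h import *
T=viewer.get_image("top")
f=T["frame"][130:280,280:480];cv2.imwrite('pics/c3c.png',cv2.resize(f,None,fx=4,fy=4,interpolation=cv2.INTER_CUBIC))
s=ctrl.state();print(s["time"],wr(s["tcp_pos"]),s["contact_force"])
E
```

```text
8.7667 [ -15.73858415 -160.04385389] [0.06581355 0.00961468 0.27059497]
```

View pics/c3c.png

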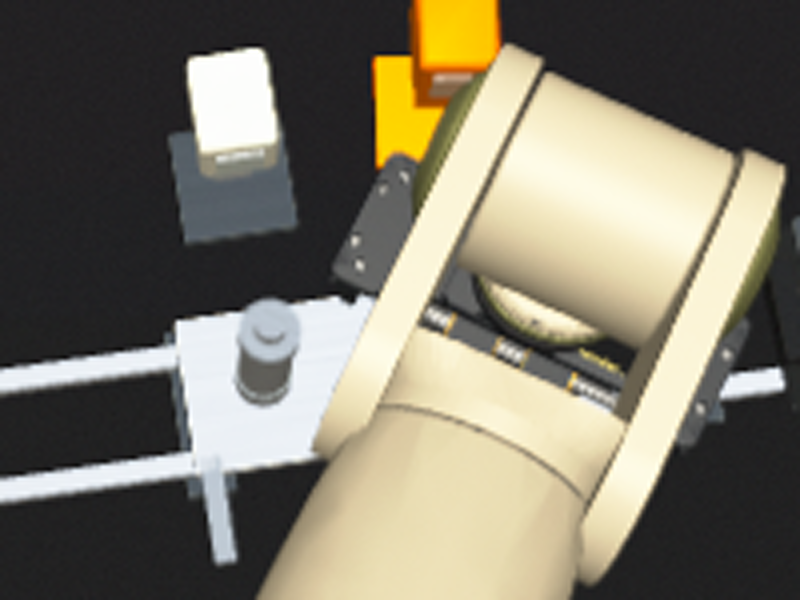

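```bash
python3 -c "
from px import *
p=lambda u,v:(280+u/4,130+v/4)
print('col top',ry(*p(270,322),235),'tail',ry(*p(187,397),85))
r0=lambda u,v,z:ry(*p(u,v),z)
def at(u,v,z):
    # fixed height: cancel slope by iteration
    y=0
    for _ in range(6): y=ry(*p(u,v),z)[1] if _==0 else y
    d=P[:,:3]@np.linalg.solve(K,[*p(u,v),1]);X=P[:,3]+d*(z-P[2,3])/d[2];c,s=np.cos(r[2]),np.sin(r[2]);dx,dy=X[0]-r[0],X[1]-r[1];return c*dx+s*dy,-s*dx+c*dy
print('reader top c',at(232,100,160),'front edge L,R',at(200,152,160),at(275,143,160),'back',at(188,58,160),at(265,48,160))
print('base front L,R',at(185,242,6),at(297,227,6))
"
```

```text
col top (np.float64(1.684527640406265), np.float64(-37.61526219304113)) tail (np.float64(-0.6512356204293052), np.float64(7.686971567387513))
reader top c (np.float64(138.5852626508343), np.float64(-39.525251378004015)) front edge L,R (np.float64(112.61499767187021), np.float64(-18.326856329401572)) (np.float64(111.31129070977616), np.float64(-58.47193972441861)) back (np.float64(165.6530699281823), np.float64(-19.778844459840194)) (np.float64(164.7016218193604), np.float64(-61.4417002184117))
base front L,R (np.float64(107.05449635609101), np.float64(-5.520168543717597)) (np.float64(105.8395428444706), np.float64(-73.9661437924369))
```

The column is at y = -37.5 mm and the reader at -39.5 mm, so they are aligned. Holding for over three seconds.

```bash
for i in 1 2 3 4; do python3 -m pendant '{"slide":[[0,0,0],[0,0,0],[0,0,0],[0,0,0],[0,0,0],[0,0,0],[0,0,0],[0,0,0],[0,0,0],[0,0,0],[0,0,0],[0,0,0]],"twist":[0,0,0,0,0,0,0,0,0,0,0,0]}' | egrep 'time|tcp|contact'; done; python3 - <<'E'
from h import *
T=viewer.get_image("top")
f=T["frame"][130:280,280:480];cv2.imwrite('pics/c4c.png',cv2.resize(f,None,fx=4,fy=4,interpolation=cv2.INTER_CUBIC))
E
```

```text
time: 9.77
tcp_pos: [641.4, -193.1, 161.4]
contact_force: [0.2, -0.4, 0.7]
time: 10.77
tcp_pos: [641.4, -193.1, 161.4]
contact_force: [0.2, -0.3, 0.7]
time: 11.77
tcp_pos: [641.4, -193.1, 161.4]
contact_force: [-0.1, -0.4, 0.2]
time: 12.77
tcp_pos: [641.4, -193.1, 161.4]
contact_force: [0.5, -1.2, -1.0]
```

View pics/c4c.png

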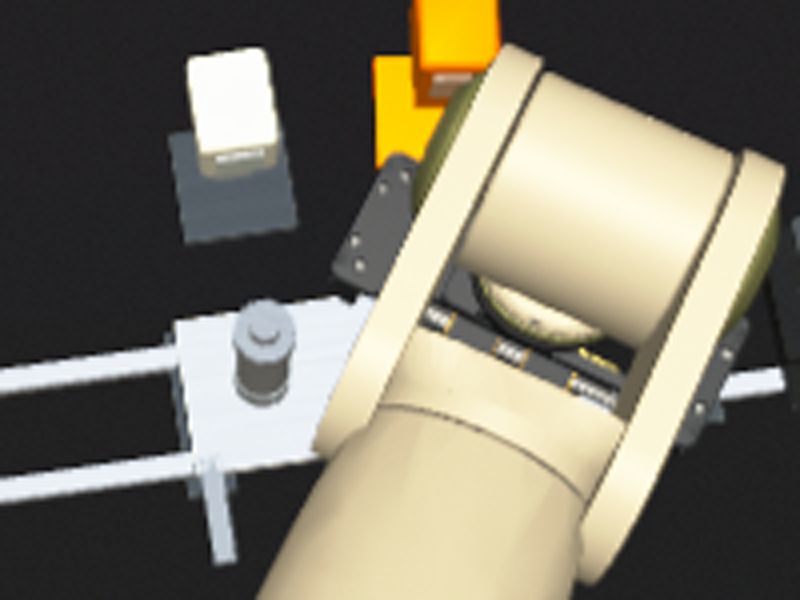

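The carriage is still; the column is upright at (266,326), about 4 mm from the reader's centre.

```bash
python3 -c "
from rig import ctrl
print(ctrl.finish_job())"
```

```text
the job is handed in; nothing more can be done
None
```

I released the carriage and caught it softly. The column was still standing, about 4 mm from the reader's centre, after a hold of about 4 s, and I handed the job in with the finger still holding the carriage.

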